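# Gauge a wheel-hub bore with a ratchet bore micrometer

### The arm

A 7-joint arm with a two-finger parallel gripper is mounted at the origin on the work surface. World frame = base frame: x ahead of the robot, y to its left, z up, the work surface at z = 0. Lengths are in m, angles in rad, forces in N, time in s.
With the tool pointing down it reaches from about 0.425 to 1.025 m from the base axis. Payload 9.4 kg.
Tool frame: the origin (TCP) lies where the fingers leave the gripper's body, on its centre line; the fingertips stand 73 mm ahead of it and the grasp point (between the pads) lies 54 mm ahead of it; z points along the fingers, y is the line along which they close (so a half turn about z gives the same grasp; the last joint's range is limited). The gripper opens to 85 mm and grips with 20 to 120 N. Pads are 22 mm wide; open, the fingers measure 114 mm over their backs; the gripper's body (76 mm by 85 mm) begins 54 mm behind the grasp point. The pads swing forward as they close: fully open they stand 13 mm farther back than shut.
Start: joints at [-1.225, 0.599, -0.003, 1.599, 0.002, 0.943, -0.08], TCP at [0.297, 0.661, 0.304] pointing down, gripper open.
Joint ranges: [-2.57, 2.57], [-0.35, 1.97], [-1.29, 1.29], [0.11, 2.56], [-1.05, 4.19], [0.11, 1.86], [-2.63, 2.63]. Speed limits (rad/s): [2.22, 2.22, 3.01, 3.01, 3.14, 3.14, 3.14].

### API

Orientations are given as a unit quaternion [x, y, z, w].
In Python, from workcell import state, get_image, calibration, sign_off gives the robot as it stands.
- The arm moves only by the shell command python3 -m pendant 'ROWS' [FORCE]. ROWS is JSON, a list of rows, each an object of numbers: "gripper": the opening in per cent of the stroke, from 0 (shut) to 100 (fully open); "dx", "dy", "dz": the shift along the tool's x, y, z in cm; "rx", "ry", "rz": the turn, a rotation vector about the tool's x, y, z in rad. In form: [{"gripper": .., "dx": .., "dy": .., "dz": .., "rx": .., "ry": .., "rz": ..}, ...]. A call has 1 to 20 rows; each row is the pose to reach, as a shift and turn from the pose commanded when the call began, along the tool's axes at that moment; what a row does not reach only later rows make up. A row lasts 1/10 s, in which the tool goes at most 50 mm and 8.59 degrees, less where a joint would pass 70% of its speed; a pose out of reach is approached as far as the arm can. A call with a gripper value outside its range is refused whole. The fingers move at their own pace and stop on an object; FORCE is the grip in N (left out, the last holds). Time passes only in rows, so rows that repeat a pose let the fingers close. It gives the time, the measured TCP pose, the force, the opening and the grip force at its end, in the units of the state.
- state(): the state, without advancing time (a new reading comes with each control period).
- get_image(name): name is "side" or "top" or "wrist"; returns (picture, depth): 420x560x3 uint8, red, green, blue; 420x560 float32, m along the optical axis (not along the pixel's ray), 0 where there is no reading.
- calibration(name): a dict with "fov_y" (degrees; the focal length in pixels is half the picture's height over the tangent of half this angle, whatever the lens; pixels are square), "cx", "cy" (the principal point, pixels), "view" (4x4, takes a point from world to camera coordinates). Camera axes: x right, y down, z forward; pixel columns grow to the right and rows downward; lengths in m; the calibration is good to about 2 mm. A picture is of the moment at which its call begins: read the wrist's pose just before it. calibration takes no time and is no camera call; for the wrist camera it gives the pose at the moment of the call.
- sign_off(): hands the job in; it is judged then, once.
The state is a dict: "time_s": time; "q": joint angles; "dq": joint speeds; "joint_torque": joint torques, N m; "ee_pos": TCP position; "orientation": TCP orientation; "ft_force": force on the tool from outside, world axes, zero at the start; "torque": the same for the moment, N m; "finger_gap": finger opening in m; "grip_force": force on a finger pad.
Only numpy, scipy, OpenCV 4.12 (cv2) and the standard library are available. Lean on these libraries where they do the work, as an engineer would, in place of code of your own. Each camera call takes 0.05 s, during which the arm holds its last target. There are 200 camera calls.

### The job

Measure the bore of the wheel hub on the green locating plate: lift the bore micrometer out of its wooden stand and lower it gently into the hub's centre bore until its collar sits flat on the boss. Then turn the ratchet cap on its top clockwise until its slip clutch has clicked at least twice, stop before the fifth click, and let go so that the micrometer stays in the bore with its jaws tight. Do not force anything and leave the other things on the bench where they are.

Things in the scene. Friction and masses are not known exactly. Their poses are not given: they have to be found in the camera images.
- hub: cast aluminium wheel hub, 150 mm across, fixed on a green plate 180 mm square and 6 mm thick. Origin: on the bench under the bore's centre; z up. Its 62 mm wide boss stands in the middle; the top rim (136 mm across) is 58 mm above the bench. Never moves in a run.
- hub_mouth (a point): centre of the bore's mouth at the flat top of the boss, 68 mm above the bench. Bore 43 mm wide, open all the way down, vertical.
- stand: dark wooden block 86 x 86 x 56 mm, fixed, with a 51 mm wide vertical hole in which the micrometer hangs by its collar. Origin: under its centre, on the bench.
- mic: three-point bore micrometer, loose, 0.7 kg, upright in its stand. Origin: on its axis at the underside of its dark collar; z up, x and y square to its sleeve's sides. Below: steel head 41 mm wide, 42 mm long, the last 7 mm tapering to 28 mm. Above: collar 58 mm wide, z 0-6 mm; square sleeve z 6-40; thin thimble 18 mm wide, z 40-54 (gripping it bypasses the clutch); cap z 55-77 (top).
- mic_sleeve (a point): point on the axis at the height to grip the blue square sleeve (36 x 36 mm): 30 mm above the micrometer's origin, 10 mm below the sleeve's top
- cap_grip (a point): point on the axis at the height to grip the ratchet cap: 69 mm above the micrometer's origin, 8 mm below the cap's top. Cap: round, 28 mm wide, 22 mm high, dark knurled steel, yellow line on top; below it 15 mm of free height down to the sleeve. It does not rise or sink when turned.
- ratchet (a joint): clutch slip: angle of the cap against the thimble, rad, 0 at the start, grows clockwise from above. The thimble turns with the cap (about 0.04 N m) until the jaws bear on the bore, 1 to 2.5 rad on (start not told); then the clutch slips at about 0.07 N m: it clicks as this passes 0.31, 0.94, 1.57, 2.20, 2.83 and rests at multiples of 0.63.
- jaw1: brass jaw in the micrometer's head, 9 mm wide and 12 mm high, centred 18 mm below the collar's underside; moves out along its own x axis, 1.2 mm for each rad that the cap turns the thimble; retracted inside the head at the start
- jaw2: second such jaw, 120 degrees round
- jaw3: third such jaw, 240 degrees round
- setring: bystander: steel setting ring 68 mm wide, 18 mm high. Origin under its centre.
- bearing: bystander: bearing 42 mm wide, 12 mm high. Origin under its centre.
- seal: bystander: orange seal ring 52 mm wide, 10 mm high. Origin under its centre.
- spacer: bystander: brass flanged spacer 36 mm wide, 30 mm high. Origin under its centre.
- driver: bystander: yellow screwdriver lying, 200 mm long. Origin under its middle.
- spanner: bystander: spanner lying, 180 mm long. Origin under its middle.
- marker: bystander: white marker pen with a red cap, lying, 130 mm long. Origin under its middle.
Not all that is in view belongs to the job. Of the things that look like the mic, the middle-sized one is meant.

How it is judged:
On the way, in this order (a step that is already met when the one before it is completed fails the run):
1. the micrometer sits in the hub bore with its collar flat on the boss (horizontal distance between mic and hub_mouth below 0.003 m and z of mic in the frame of hub_mouth between -0.002 and 0.002 m and angle between mic's own z axis and vertical below 0.05 rad), for 0.2 s.
2. the clutch has clicked at least twice while the micrometer stays seated (all of step 1 and value of joint ratchet above 1 rad), for 0.1 s.
At the end, for the whole second after the job is handed in: The micrometer stands at rest in the hub's bore, upright within 0.05 rad, its axis within 3 mm of the bore's and its collar within 2 mm of the boss; joint ratchet is between 1.0 and 2.75 rad (two to four clicks), and at least two of the three jaws bear on the bore with more than 1 N each (all of step 2 and value of joint ratchet below 2.75 rad and linear speed of mic below 0.02 m/s and (contact force between each of jaw1, jaw2 and hub above 1 N or contact force between each of jaw2, jaw3 and hub above 1 N or contact force between each of jaw1, jaw3 and hub above 1 N)); the robot touches nothing.
It fails at once if the clutch is turned to a fifth click (value of joint ratchet above 2.75 rad).
It fails at once if more than 60 N in all between the micrometer and the hub (the clutch bypassed or the gauge forced) (contact force between mic and hub above 60 N).
It fails at once if the micrometer is pressed onto the hub with more than 45 N before its jaws bear (contact force between mic and hub above 45 N and contact force between each of jaw1, jaw2, jaw3 and hub below 1 N).
It fails at once if the arm or gripper bumps the hub with more than 15 N (contact force between the arm and hub above 15 N).
It fails at once if a bystander is pushed more than 20 mm (distance of any of setring, bearing, seal, spacer, driver, spanner, marker from where it was at the start of the episode above 0.02 m).
It also fails if it takes over 70 s, if anything falls off the work surface, if the arm or the gripper's body presses on something with over 40 N, if the wrist force passes 120 N, or if a joint passes its speed limit or range.

## Working session

There is one attempt and no reset: what is moved stays moved. The work goes in short steps, Python scripts to look and compute and a shell command to move; the robot and the scene stay as the last step left them, time stands still between calls to the robot, and variables do not carry over. Pictures are saved under pics/ and viewed, at most 10 in all, crops included, and the job is handed in when it is done.

```bash
mkdir -p pics; ls; cat > h.py <<'E'
import numpy as np, cv2
from workcell import state,get_image,calibration,sign_off
def K(c):
    f=210/np.tan(np.radians(c['fov_y'])/2); return f,c['cx'],c['cy']
def pts(d,c):
    f,cx,cy=K(c); v,u=np.mgrid[0:420,0:560]
    P=np.stack([(u-cx)/f*d,(v-cy)/f*d,d,np.ones_like(d)],-1)
    return (P@np.linalg.inv(c['view']).T)[...,:3]
def ray(u,v,z,c):
    f,cx,cy=K(c); M=np.linalg.inv(c['view']); o=M[:3,3]; r=M[:3,:3]@np.array([(u-cx)/f,(v-cy)/f,1])
    return o+r*(z-o[2])/r[2]
def proj(p,c):
    f,cx,cy=K(c); q=c['view']@np.append(p,1); return q[0]/q[2]*f+cx,q[1]/q[2]*f+cy
E
python3 - <<'E'
from h import *
for n in ['side','top']:
    c=calibration(n); im,d=get_image(n)
    np.savez(f'pics/{n}0.npz',im=im,d=d); cv2.imwrite(f'pics/{n}0.png',im[...,::-1])
    print(n,c['fov_y'],c['cx'],c['cy'],np.linalg.inv(c['view']).round(3).tolist(), [k for k in c])
s=state();print(s['ee_pos'],s['orientation'],s['ft_force'],s['time_s'])
E
```

```text
pics
side 46.23827959469845 274.1896605528793 210.7432991943302 [[0.911, -0.26, 0.322, 0.281], [-0.413, -0.533, 0.738, -0.734], [-0.02, -0.805, -0.593, 0.63], [0.0, 0.0, 0.0, 1.0]] ['fov_y', 'cx', 'cy', 'view']
top 55.95289274403137 272.6008694568442 215.9187959762144 [[-0.014, -0.983, 0.183, 0.406], [-1.0, 0.012, -0.015, -0.087], [0.013, -0.183, -0.983, 0.949], [0.0, 0.0, 0.0, 1.0]] ['fov_y', 'cx', 'cy', 'view']
[0.29736774 0.66086892 0.30309709] [ 2.09787459e-01  9.77746766e-01 -6.91558608e-04 -7.07799979e-05] [-0.22068014  0.18173233 -0.91011206] 0.1
```

View pics/top0.png

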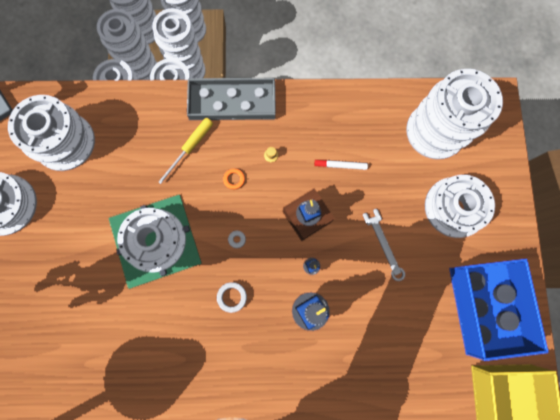

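View pics/side0.png

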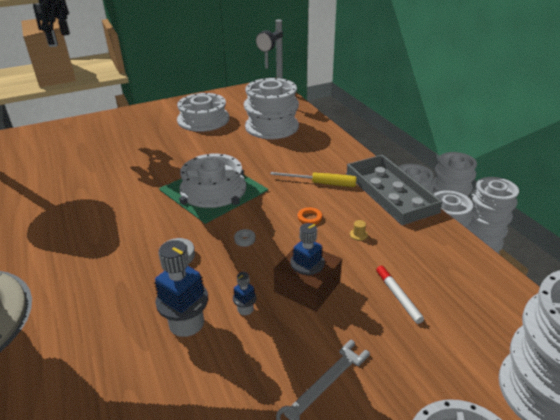

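The top view shows the mic in its stand near (308,213), the hub near (150,238), and a large and a small lookalike near (312,310) and (311,266). The side view shows the same layout, with the mic in the dark stand near (308,265).

```bash
python3 - <<'E'
from h import *
from scipy.optimize import least_squares
def circ(p):
    r=least_squares(lambda x:np.hypot(p[:,0]-x[0],p[:,1]-x[1])-x[2],[*p.mean(0),.03],loss='soft_l1',f_scale=.001);return r.x.round(4)
for n,mb,hb in [('top',(285,185,335,240),(105,190,205,290)),('side',(270,220,345,305),(155,140,270,220))]:
    z=np.load(f'pics/{n}0.npz');im,d=z['im'],z['d'];c=calibration(n);P=pts(d,c)
    hsv=cv2.cvtColor(im,cv2.COLOR_RGB2HSV)
    def box(b):
        m=np.zeros(d.shape,bool);m[b[1]:b[3],b[0]:b[2]]=1;return m&(d>0)
    m=box(mb);Z=P[...,2]
    blue=m&(hsv[...,0]>100)&(hsv[...,0]<130)&(hsv[...,1]>120)
    t=blue&(abs(Z-.096)<.004)
    q=P[t];print(n,'sleeve top',len(q),q.mean(0).round(4) if len(q) else 0, 'blue zmax',np.percentile(Z[blue],[5,50,95]).round(3))
    if len(q):
        print(' rect',cv2.minAreaRect((q[:,:2]*1000).astype(np.float32)))
    ct=m&(abs(Z-.133)<.005);print(' cap top',ct.sum(),P[ct].mean(0).round(4)); 
    if ct.sum()>8: print(cv2.minEnclosingCircle((P[ct][:,:2]*1000).astype(np.float32)))
    st=m&(abs(Z-.056)<.003);print(' stand',cv2.minAreaRect((P[st][:,:2]*1000).astype(np.float32)))
    h=box(hb)
    rim=h&(abs(Z-.058)<.003);q=P[rim][:,:2];
    print(' rim minencl',cv2.minEnclosingCircle((q*1000).astype(np.float32)),len(q))
    b=h&(abs(Z-.068)<.003);q=P[b];print(' boss',len(q),cv2.minEnclosingCircle((q[:,:2]*1000).astype(np.float32)),q[:,2].mean())
    g=h&(hsv[...,0]>55)&(hsv[...,0]<90)&(hsv[...,1]>100)&(abs(Z-.006)<.006);q=P[g];print(' plate',len(q),cv2.minAreaRect((q[:,:2]*1000).astype(np.float32)))
E
```

```text
top sleeve top 96 [ 0.57   -0.1785  0.0958] blue zmax [0.079 0.095 0.098]
 rect ((577.219482421875, -181.64224243164062), (33.66673278808594, 35.688758850097656), 23.23235511779785)
 cap top 144 [ 0.5782 -0.1817  0.133 ]
((578.7537231445312, -181.80252075195312), 14.598207473754883)
 stand ((580.0716552734375, -183.19578552246094), (86.06917572021484, 86.89373779296875), 31.506269454956055)
 rim minencl ((527.2570190429688, 183.5932159423828), 68.4470443725586) 1021
 boss 297 ((527.1686401367188, 183.64755249023438), 31.163780212402344) 0.06791985345077191
 plate 1606 ((525.6522216796875, 182.8562774658203), (174.2456512451172, 175.1979522705078), 18.264081954956055)
side sleeve top 202 [ 0.5755 -0.1913  0.0965] blue zmax [0.069 0.088 0.098]
 rect ((578.2042846679688, -185.6174774169922), (33.592979431152344, 33.4434814453125), 26.733057022094727)
 cap top 197 [ 0.5788 -0.1853  0.1337]
((579.083740234375, -183.56536865234375), 15.536118507385254)
 stand ((581.5645141601562, -183.1077117919922), (89.82359313964844, 87.79652404785156), 31.169639587402344)
 rim minencl ((527.8385620117188, 183.9801788330078), 71.14260864257812) 809
 boss 208 ((530.4893188476562, 180.52536010742188), 33.2115478515625) 0.06877720597098852
 plate 897 ((527.45458984375, 179.099609375), (174.89427185058594, 178.2351837158203), 18.049222946166992)
```

```bash
cat >> h.py <<'E'
from scipy.spatial.transform import Rotation as R
def go(p,ydeg=None):
    """tool-frame shift (cm) and turn to bring the TCP to p, tool down, tool y at world angle ydeg (mod 180)"""
    s=state(); T=R.from_quat(s['orientation']); m=T.as_matrix()
    y0=np.degrees(np.arctan2(m[1,1],m[0,1]))
    if ydeg is None: ydeg=y0
    ydeg=y0+(ydeg-y0+90)%180-90
    a=np.radians(ydeg); y=np.array([np.cos(a),np.sin(a),0]);z=np.array([0,0,-1.]);x=np.cross(y,z)
    G=R.from_matrix(np.stack([x,y,z],1))
    print('t',round(s['time_s'],2),'pos',s['ee_pos'].round(4),'y0',round(y0,1),'q7',round(s['q'][6],2),'F',np.round(s['ft_force'],2),'M',np.round(s['torque'],3),'gap',round(s['finger_gap'],4))
    print('shift cm',(T.inv().apply(np.array(p)-s['ee_pos'])*100).round(2),'turn',(T.inv()*G).as_rotvec().round(3))
E
python3 -c "
from h import *
go([.5785,-.182,.27],25)"
```

```text
t 0.1 pos [0.2974 0.6609 0.3031] y0 65.8 q7 -0.08 F [-0.22  0.18 -0.91] M [-0.029 -0.004  0.002] gap 0.0852
shift cm [-60.22 -65.33   3.41] turn [-0.001  0.001  0.712]
```

```bash
python3 -m pendant '[{"dx":-60.2,"dy":-65.3,"dz":1,"rz":0.71},{"dx":-60.2,"dy":-65.3,"dz":1,"rz":0.71},{"dx":-60.2,"dy":-65.3,"dz":1,"rz":0.71},{"dx":-60.2,"dy":-65.3,"dz":1,"rz":0.71},{"dx":-60.2,"dy":-65.3,"dz":1,"rz":0.71},{"dx":-60.2,"dy":-65.3,"dz":1,"rz":0.71},{"dx":-60.2,"dy":-65.3,"dz":1,"rz":0.71},{"dx":-60.2,"dy":-65.3,"dz":1,"rz":0.71},{"dx":-60.2,"dy":-65.3,"dz":1,"rz":0.71},{"dx":-60.2,"dy":-65.3,"dz":1,"rz":0.71},{"dx":-60.2,"dy":-65.3,"dz":1,"rz":0.71},{"dx":-60.2,"dy":-65.3,"dz":1,"rz":0.71},{"dx":-60.2,"dy":-65.3,"dz":1,"rz":0.71},{"dx":-60.2,"dy":-65.3,"dz":1,"rz":0.71},{"dx":-60.2,"dy":-65.3,"dz":1,"rz":0.71},{"dx":-60.2,"dy":-65.3,"dz":1,"rz":0.71},{"dx":-60.2,"dy":-65.3,"dz":1,"rz":0.71},{"dx":-60.2,"dy":-65.3,"dz":1,"rz":0.71},{"dx":-60.2,"dy":-65.3,"dz":1,"rz":0.71},{"dx":-60.2,"dy":-65.3,"dz":1,"rz":0.71}]'
python3 -c "
from h import *
go([.5785,-.182,.25],25)"
```

```text
t 0.1 pos [0.2974 0.6609 0.3031] y0 65.8 q7 -0.08 F [-0.22  0.18 -0.91] M [-0.029 -0.004  0.002] gap 0.0852
shift cm [-60.22 -65.33   5.41] turn [-0.001  0.001  0.712]validation failed for argument at $[0]...
```

```bash
python3 -m pendant '[{"gripper":100,"dx":-60.2,"dy":-65.3,"dz":1,"rx":0,"ry":0,"rz":0.71},{"gripper":100,"dx":-60.2,"dy":-65.3,"dz":1,"rx":0,"ry":0,"rz":0.71},{"gripper":100,"dx":-60.2,"dy":-65.3,"dz":1,"rx":0,"ry":0,"rz":0.71},{"gripper":100,"dx":-60.2,"dy":-65.3,"dz":1,"rx":0,"ry":0,"rz":0.71},{"gripper":100,"dx":-60.2,"dy":-65.3,"dz":1,"rx":0,"ry":0,"rz":0.71},{"gripper":100,"dx":-60.2,"dy":-65.3,"dz":1,"rx":0,"ry":0,"rz":0.71},{"gripper":100,"dx":-60.2,"dy":-65.3,"dz":1,"rx":0,"ry":0,"rz":0.71},{"gripper":100,"dx":-60.2,"dy":-65.3,"dz":1,"rx":0,"ry":0,"rz":0.71},{"gripper":100,"dx":-60.2,"dy":-65.3,"dz":1,"rx":0,"ry":0,"rz":0.71},{"gripper":100,"dx":-60.2,"dy":-65.3,"dz":1,"rx":0,"ry":0,"rz":0.71},{"gripper":100,"dx":-60.2,"dy":-65.3,"dz":1,"rx":0,"ry":0,"rz":0.71},{"gripper":100,"dx":-60.2,"dy":-65.3,"dz":1,"rx":0,"ry":0,"rz":0.71},{"gripper":100,"dx":-60.2,"dy":-65.3,"dz":1,"rx":0,"ry":0,"rz":0.71},{"gripper":100,"dx":-60.2,"dy":-65.3,"dz":1,"rx":0,"ry":0,"rz":0.71},{"gripper":100,"dx":-60.2,"dy":-65.3,"dz":1,"rx":0,"ry":0,"rz":0.71},{"gripper":100,"dx":-60.2,"dy":-65.3,"dz":1,"rx":0,"ry":0,"rz":0.71},{"gripper":100,"dx":-60.2,"dy":-65.3,"dz":1,"rx":0,"ry":0,"rz":0.71},{"gripper":100,"dx":-60.2,"dy":-65.3,"dz":1,"rx":0,"ry":0,"rz":0.71},{"gripper":100,"dx":-60.2,"dy":-65.3,"dz":1,"rx":0,"ry":0,"rz":0.71},{"gripper":100,"dx":-60.2,"dy":-65.3,"dz":1,"rx":0,"ry":0,"rz":0.71}]'
python3 -c "
from h import *
go([.5785,-.182,.25],25)"
```

```text
time_s: 2.1
ee_pos: [0.5782, -0.1821, 0.2933]
orientation: [0.537, 0.843, -0.0, -0.001]
ft_force: [-0.1, 0.2, -0.4]
finger_gap: 0.0853
grip_force: 0.0
t 2.1 pos [ 0.5782 -0.1821  0.2933] y0 25.0 q7 0.81 F [-0.06  0.22 -0.38] M [0.015 0.042 0.019] gap 0.0853
shift cm [-0.01  0.04  4.33] turn [-0.001 -0.001 -0.   ]
```

```bash
python3 - <<'E'
from h import *
c=calibration('wrist'); im,d=get_image('wrist'); np.savez('pics/w1.npz',im=im,d=d); cv2.imwrite('pics/w1.png',im[...,::-1])
P=pts(d,c);Z=P[...,2];near=(np.hypot(P[...,0]-.5785,P[...,1]+.182)<.06)&(d>0)
hsv=cv2.cvtColor(im,cv2.COLOR_RGB2HSV)
t=near&(abs(Z-.133)<.004);print('cap',t.sum(),cv2.minEnclosingCircle((P[t][:,:2]*1000).astype(np.float32)),Z[t].mean())
t=near&(abs(Z-.096)<.004)&(hsv[...,0]>100)&(hsv[...,0]<130)&(hsv[...,1]>100);print('sleeve',t.sum(),cv2.minAreaRect((P[t][:,:2]*1000).astype(np.float32)),Z[t].mean())
t=near&(abs(Z-.056)<.003);print('stand',t.sum(),cv2.minAreaRect((P[t][:,:2]*1000).astype(np.float32)))
print(np.linalg.inv(c['view']).round(3).tolist())
E
```

```text
cap 1458 ((579.3434448242188, -182.25611877441406), 14.632340431213379) 0.13161133227837
sleeve 744 ((579.0132446289062, -180.8744354248047), (35.0047721862793, 32.972957611083984), 24.961700439453125) 0.09431031917322814
stand 6083 ((580.424560546875, -183.58547973632812), (86.21847534179688, 86.34266662597656), 31.59541130065918)
[[0.906, 0.409, 0.108, 0.551], [0.423, -0.875, -0.234, -0.123], [-0.001, 0.258, -0.966, 0.362], [0.0, 0.0, 0.0, 1.0]]
```

View pics/w1.png

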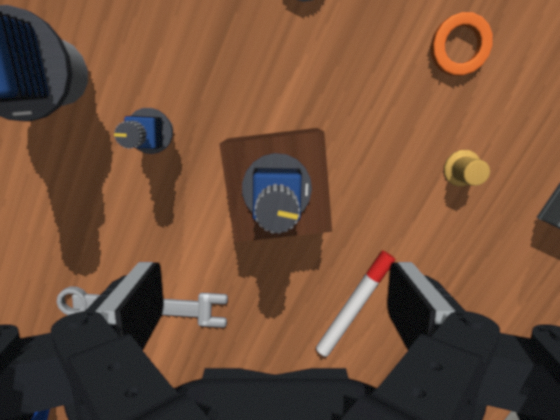

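The wrist view shows the mic centred at about (277,200), its sleeve square to the closing line, and the way down between the fingers clear.

```bash
python3 -m pendant '[{"gripper":100,"dx":0,"dy":0.1,"dz":4,"rx":0,"ry":0,"rz":0},{"gripper":100,"dx":0,"dy":0.1,"dz":8,"rx":0,"ry":0,"rz":0},{"gripper":100,"dx":0,"dy":0.1,"dz":11,"rx":0,"ry":0,"rz":0},{"gripper":100,"dx":0,"dy":0.1,"dz":13.5,"rx":0,"ry":0,"rz":0},{"gripper":100,"dx":0,"dy":0.1,"dz":15,"rx":0,"ry":0,"rz":0},{"gripper":100,"dx":0,"dy":0.1,"dz":15.5,"rx":0,"ry":0,"rz":0},{"gripper":100,"dx":0,"dy":0.1,"dz":15.5,"rx":0,"ry":0,"rz":0},{"gripper":0,"dx":0,"dy":0.1,"dz":15.5,"rx":0,"ry":0,"rz":0},{"gripper":0,"dx":0,"dy":0.1,"dz":15.5,"rx":0,"ry":0,"rz":0},{"gripper":0,"dx":0,"dy":0.1,"dz":15.5,"rx":0,"ry":0,"rz":0},{"gripper":0,"dx":0,"dy":0.1,"dz":15.5,"rx":0,"ry":0,"rz":0},{"gripper":0,"dx":0,"dy":0.1,"dz":15.5,"rx":0,"ry":0,"rz":0},{"gripper":0,"dx":0,"dy":0.1,"dz":15.5,"rx":0,"ry":0,"rz":0},{"gripper":0,"dx":0,"dy":0.1,"dz":15.5,"rx":0,"ry":0,"rz":0}]' 40
python3 -c "
from h import *
go([.579,-.182,.25],25)"
```

```text
time_s: 3.55
ee_pos: [0.5795, -0.1812, 0.1399]
orientation: [0.537, 0.844, 0.0, 0.0]
ft_force: [-1.3, 0.3, 7.4]
finger_gap: 0.0355
grip_force: 40.3
t 3.55 pos [ 0.5795 -0.1812  0.1399] y0 25.1 q7 0.87 F [-1.31  0.26  7.43] M [0.122 0.436 0.01 ] gap 0.0355
shift cm [ -0.06  -0.07 -11.01] turn [0.001 0.    0.001]
```

```bash
python3 -m pendant '[{"gripper":0,"dx":0,"dy":0,"dz":-1,"rx":0,"ry":0,"rz":0},{"gripper":0,"dx":0,"dy":0,"dz":-3,"rx":0,"ry":0,"rz":0},{"gripper":0,"dx":0,"dy":0,"dz":-5.5,"rx":0,"ry":0,"rz":0},{"gripper":0,"dx":0,"dy":0,"dz":-8,"rx":0,"ry":0,"rz":0},{"gripper":0,"dx":0,"dy":0,"dz":-9.5,"rx":0,"ry":0,"rz":0},{"gripper":0,"dx":0,"dy":0,"dz":-10,"rx":0,"ry":0,"rz":0},{"gripper":0,"dx":0,"dy":0,"dz":-10,"rx":0,"ry":0,"rz":0}]' 40
python3 - <<'E'
from h import *
go([.5275,.1836,.24],25)
c=calibration('side'); im,d=get_image('side'); P=pts(d,c);hsv=cv2.cvtColor(im,cv2.COLOR_RGB2HSV)
cw=calibration('wrist'); iw,dw=get_image('wrist'); np.savez('pics/w2.npz',im=iw,d=dw,M=np.linalg.inv(cw['view']))
x=np.zeros((420,1120,3),np.uint8);x[:,:560]=im;x[:,560:]=iw;cv2.imwrite('pics/s2.png',cv2.resize(x,(800,300),interpolation=cv2.INTER_AREA)[...,::-1])
E
```

```text
time_s: 4.25
ee_pos: [0.5793, -0.1807, 0.2393]
orientation: [0.537, 0.844, 0.0, 0.0]
ft_force: [0.4, 0.3, -6.8]
finger_gap: 0.0353
grip_force: 42.3
t 4.25 pos [ 0.5793 -0.1807  0.2393] y0 25.1 q7 0.83 F [ 0.44  0.26 -6.77] M [-0.033  0.002  0.001] gap 0.0353
shift cm [35.19 10.77 -0.07] turn [0.    0.    0.002]
```

View pics/s2.png

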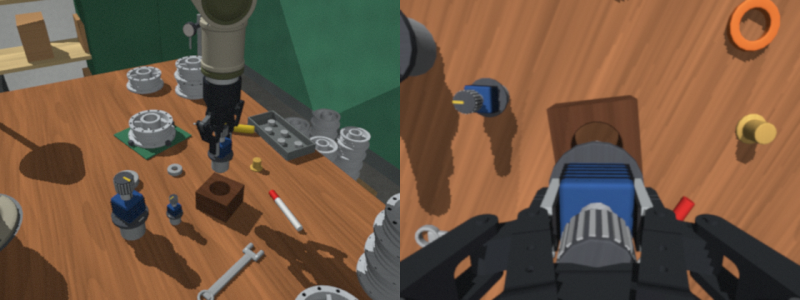

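Both views confirm the lift: the mic hangs upright between the fingers and the stand is empty. I'll stop short of the hub so the wrist camera can see the bore.

```bash
python3 -m pendant '[{"gripper":0,"dx":3,"dy":1,"dz":0,"rx":0,"ry":0,"rz":0},{"gripper":0,"dx":7,"dy":3,"dz":0,"rx":0,"ry":0,"rz":0},{"gripper":0,"dx":11,"dy":5,"dz":0,"rx":0,"ry":0,"rz":0},{"gripper":0,"dx":15,"dy":7,"dz":0,"rx":0,"ry":0,"rz":0},{"gripper":0,"dx":19,"dy":9,"dz":0,"rx":0,"ry":0,"rz":0},{"gripper":0,"dx":22,"dy":10.8,"dz":0,"rx":0,"ry":0,"rz":0},{"gripper":0,"dx":24,"dy":10.8,"dz":0,"rx":0,"ry":0,"rz":0},{"gripper":0,"dx":24.5,"dy":10.8,"dz":0,"rx":0,"ry":0,"rz":0},{"gripper":0,"dx":24.5,"dy":10.8,"dz":0,"rx":0,"ry":0,"rz":0},{"gripper":0,"dx":24.5,"dy":10.8,"dz":0,"rx":0,"ry":0,"rz":0}]' 40
python3 - <<'E'
from h import *
go([.5275,.1836,.24],25)
s=state();c=calibration('wrist'); im,d=get_image('wrist'); np.savez('pics/w3.npz',im=im,d=d,M=c['view'],p=s['ee_pos'],o=s['orientation'])
P=pts(d,c);Z=P[...,2]
f32=lambda t:(P[t][:,:2]*1000).astype(np.float32)
near=(np.hypot(P[...,0]-.5275,P[...,1]-.1836)<.08)&(d>0)
for z,n in((.068,'boss'),(.058,'rim')):
    t=near&(abs(Z-z)<.004)&((n=='rim')|(np.hypot(P[...,0]-.5275,P[...,1]-.1836)<.036));print(n,t.sum(),cv2.minEnclosingCircle(f32(t)),Z[t].mean())
T=R.from_quat(s['orientation']);L=T.inv().apply((P-s['ee_pos']).reshape(-1,3)).reshape(P.shape)*1000
hsv=cv2.cvtColor(im,cv2.COLOR_RGB2HSV)
b=(hsv[...,0]>100)&(hsv[...,0]<130)&(hsv[...,1]>100)&(abs(L[...,1])<30)&(abs(L[...,0])<40)&(d>0)
for lo in range(20,90,4):
    t=b&(L[...,2]>=lo)&(L[...,2]<lo+4)
    if t.sum()>20: print(lo,t.sum(),'x',np.percentile(L[t][:,0],[2,98]).round(1),'y',np.percentile(L[t][:,1],[2,98]).round(1))
g=(hsv[...,1]<60)&(abs(L[...,1])<31)&(abs(L[...,0])<40)&(d>0)
for lo in range(60,100,2):
    t=g&(L[...,2]>=lo)&(L[...,2]<lo+2)
    if t.sum()>20: print('grey',lo,t.sum(),'x',np.percentile(L[t][:,0],[2,98]).round(1),'y',np.percentile(L[t][:,1],[2,98]).round(1))
cv2.imwrite('pics/w3.png',im[...,::-1])
E
```

```text
time_s: 5.35
ee_pos: [0.5734, 0.0854, 0.2384]
orientation: [0.537, 0.843, -0.001, 0.0]
ft_force: [0.4, -1.3, -8.1]
finger_gap: 0.0353
grip_force: 42.0
t 5.35 pos [0.5734 0.0854 0.2384] y0 25.0 q7 0.4 F [ 0.43 -1.32 -8.12] M [-0.053 -0.014 -0.049] gap 0.0353
shift cm [10.84 -0.   -0.16] turn [-0.001  0.001  0.   ]
boss 3374 ((527.7816162109375, 183.3925323486328), 31.054738998413086) 0.06642967104182525
rim 8008 ((527.595458984375, 183.47000122070312), 68.12178802490234) 0.05661363600822849
40 57 x [-6.6 14.9] y [-17.1  18. ]
44 4668 x [-5.7 16.8] y [-17.2  17.8]
48 502 x [10.5 17.4] y [-16.1  18. ]
52 372 x [15.8 17.5] y [-15.2  17.3]
56 373 x [16.2 17.5] y [-15.2  16.6]
60 356 x [16.2 17.4] y [-15.   16.1]
64 281 x [16.4 17.5] y [-14.9  15.7]
68 230 x [16.2 17.3] y [-15.1  16.3]
72 195 x [16.3 17.3] y [-14.7  15.3]
grey 60 98 x [ 6.  11.4] y [-30.7  30.2]
grey 62 128 x [ 6.1 17.3] y [-29.8  29.5]
grey 64 73 x [ 6.  17.2] y [-29.1  29.1]
grey 66 56 x [10.  17.3] y [-23.9  24.5]
grey 68 23 x [10.1 17.3] y [-23.3  24.1]
grey 72 31 x [15.8 17.5] y [-17.9  18.4]
grey 76 33 x [ 9.6 25.1] y [-23.9  20.3]
grey 78 2289 x [ 6.7 26.6] y [-24.8  25.3]
grey 80 451 x [ 7.  27.4] y [-22.5  25. ]
grey 82 57 x [23.2 27.7] y [-10.4  14.6]
```

View pics/w3.png

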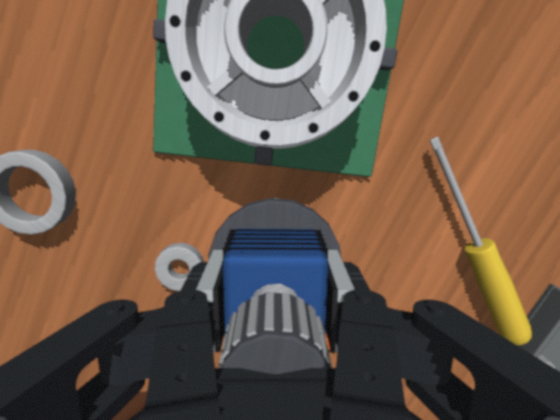

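The wrist view shows the bore mouth at about (275,35), clear of the driver and rings. All cameras put the hub at (0.5276, 0.1835), and the mic's axis lies 1 mm behind the TCP in tool x.

```bash
python3 -m pendant '[{"gripper":0,"dx":3,"dy":0,"dz":0,"rx":0,"ry":0,"rz":0},{"gripper":0,"dx":6,"dy":0,"dz":0,"rx":0,"ry":0,"rz":0},{"gripper":0,"dx":9,"dy":0,"dz":0,"rx":0,"ry":0,"rz":0},{"gripper":0,"dx":10.9,"dy":0,"dz":0,"rx":0,"ry":0,"rz":0},{"gripper":0,"dx":10.9,"dy":0,"dz":1.5,"rx":0,"ry":0,"rz":0},{"gripper":0,"dx":10.9,"dy":0,"dz":3,"rx":0,"ry":0,"rz":0},{"gripper":0,"dx":10.9,"dy":0,"dz":3.8,"rx":0,"ry":0,"rz":0},{"gripper":0,"dx":10.9,"dy":0,"dz":3.8,"rx":0,"ry":0,"rz":0},{"gripper":0,"dx":10.9,"dy":0,"dz":3.8,"rx":0,"ry":0,"rz":0},{"gripper":0,"dx":10.9,"dy":0,"dz":3.8,"rx":0,"ry":0,"rz":0}]' 40
python3 -c "
from h import *
go([.5273,.1843,.1525],25)"
```

```text
time_s: 6.4
ee_pos: [0.5276, 0.1851, 0.2015]
orientation: [0.537, 0.844, 0.0, 0.0]
ft_force: [0.3, 0.5, -8.1]
finger_gap: 0.0354
grip_force: 41.9
t 6.4 pos [0.5276 0.1851 0.2015] y0 25.0 q7 0.25 F [ 0.26  0.52 -8.11] M [ 0.002 -0.018  0.018] gap 0.0354
shift cm [-0.06 -0.07  4.9 ] turn [0.001 0.    0.001]
```

```bash
python3 -m pendant '[{"gripper":0,"dx":-0.06,"dy":-0.06,"dz":0,"rx":0,"ry":0,"rz":0},{"gripper":0,"dx":-0.06,"dy":-0.06,"dz":0.4,"rx":0,"ry":0,"rz":0},{"gripper":0,"dx":-0.06,"dy":-0.06,"dz":0.8,"rx":0,"ry":0,"rz":0},{"gripper":0,"dx":-0.06,"dy":-0.06,"dz":1.2,"rx":0,"ry":0,"rz":0},{"gripper":0,"dx":-0.06,"dy":-0.06,"dz":1.5,"rx":0,"ry":0,"rz":0},{"gripper":0,"dx":-0.06,"dy":-0.06,"dz":1.7,"rx":0,"ry":0,"rz":0},{"gripper":0,"dx":-0.06,"dy":-0.06,"dz":1.7,"rx":0,"ry":0,"rz":0}]' 40
python3 -c "
from h import *
go([.5273,.1843,.1525],25)"
```

```text
time_s: 7.1
ee_pos: [0.5267, 0.1846, 0.1835]
orientation: [0.537, 0.844, -0.0, -0.0]
ft_force: [1.3, 0.4, -6.4]
finger_gap: 0.0353
grip_force: 42.1
t 7.1 pos [0.5267 0.1846 0.1835] y0 25.1 q7 0.26 F [ 1.28  0.43 -6.39] M [-0.064  0.037 -0.049] gap 0.0353
shift cm [-0.05  0.04  3.1 ] turn [-0.001  0.     0.002]
```

```bash
python3 -m pendant '[{"gripper":0,"dx":-0.02,"dy":0.04,"dz":0.4,"rx":0,"ry":0,"rz":0},{"gripper":0,"dx":-0.02,"dy":0.04,"dz":0.8,"rx":0,"ry":0,"rz":0},{"gripper":0,"dx":-0.02,"dy":0.04,"dz":1.2,"rx":0,"ry":0,"rz":0},{"gripper":0,"dx":-0.02,"dy":0.04,"dz":1.6,"rx":0,"ry":0,"rz":0},{"gripper":0,"dx":-0.02,"dy":0.04,"dz":2.0,"rx":0,"ry":0,"rz":0},{"gripper":0,"dx":-0.02,"dy":0.04,"dz":2.4,"rx":0,"ry":0,"rz":0},{"gripper":0,"dx":-0.02,"dy":0.04,"dz":2.6,"rx":0,"ry":0,"rz":0},{"gripper":0,"dx":-0.02,"dy":0.04,"dz":2.6,"rx":0,"ry":0,"rz":0}]' 40
python3 -c "
from h import *
go([.5273,.1843,.1525],25)"
```

```text
time_s: 7.9
ee_pos: [0.5272, 0.1846, 0.1576]
orientation: [0.537, 0.844, -0.0, -0.0]
ft_force: [0.3, -0.3, -7.9]
finger_gap: 0.0352
grip_force: 42.0
t 7.9 pos [0.5272 0.1846 0.1576] y0 25.1 q7 0.27 F [ 0.28 -0.29 -7.87] M [ 0.066 -0.037  0.045] gap 0.0352
shift cm [-0.03 -0.    0.51] turn [-0.001  0.     0.002]
```

Free and centred. I'll go down to contact in small steps.

```bash
python3 -m pendant '[{"gripper":0,"dx":-0.02,"dy":0,"dz":0.15,"rx":0,"ry":0,"rz":0},{"gripper":0,"dx":-0.02,"dy":0,"dz":0.3,"rx":0,"ry":0,"rz":0},{"gripper":0,"dx":-0.02,"dy":0,"dz":0.4,"rx":0,"ry":0,"rz":0},{"gripper":0,"dx":-0.02,"dy":0,"dz":0.4,"rx":0,"ry":0,"rz":0}]' 40
python3 -c "
from h import *
go([.5273,.1843,.1525],25)"
```

```text
time_s: 8.3
ee_pos: [0.5273, 0.1845, 0.1538]
orientation: [0.537, 0.844, -0.0, 0.0]
ft_force: [-0.6, 0.0, -7.4]
finger_gap: 0.0352
grip_force: 42.0
t 8.3 pos [0.5273 0.1845 0.1538] y0 25.1 q7 0.27 F [-0.6   0.02 -7.36] M [-0.034  0.029 -0.025] gap 0.0352
shift cm [-0.02 -0.01  0.13] turn [-0.     0.     0.002]
```

```bash
python3 -m pendant '[{"gripper":0,"dx":0,"dy":0,"dz":0.08,"rx":0,"ry":0,"rz":0},{"gripper":0,"dx":0,"dy":0,"dz":0.16,"rx":0,"ry":0,"rz":0},{"gripper":0,"dx":0,"dy":0,"dz":0.16,"rx":0,"ry":0,"rz":0}]' 40
python3 -c "
from h import *
go([.5273,.1843,.1525],25)"
```

```text
time_s: 8.6
ee_pos: [0.5274, 0.1845, 0.1522]
orientation: [0.537, 0.844, 0.0, 0.0]
ft_force: [-0.2, -0.4, -6.9]
finger_gap: 0.0357
grip_force: 42.0
t 8.6 pos [0.5274 0.1845 0.1522] y0 25.1 q7 0.27 F [-0.18 -0.45 -6.91] M [ 0.034 -0.053  0.022] gap 0.0357
shift cm [-0.01 -0.02 -0.03] turn [0.    0.    0.002]
```

```bash
python3 -m pendant '[{"gripper":0,"dx":0,"dy":0,"dz":0.05,"rx":0,"ry":0,"rz":0},{"gripper":0,"dx":0,"dy":0,"dz":0.1,"rx":0,"ry":0,"rz":0},{"gripper":0,"dx":0,"dy":0,"dz":0.1,"rx":0,"ry":0,"rz":0}]' 40
python3 -c "
from h import *
go([.5273,.1843,.1525],25)"
```

```text
time_s: 8.9
ee_pos: [0.5274, 0.1844, 0.152]
orientation: [0.537, 0.844, 0.0, 0.0]
ft_force: [-2.7, -1.7, 3.1]
finger_gap: 0.0352
grip_force: 43.5
t 8.9 pos [0.5274 0.1844 0.152 ] y0 25.1 q7 0.27 F [-2.74 -1.72  3.06] M [-0.008  0.608  0.055] gap 0.0352
shift cm [-0.   -0.01 -0.05] turn [ 0.001 -0.     0.001]
```

```bash
python3 -m pendant '[{"gripper":100,"dx":0,"dy":0,"dz":0,"rx":0,"ry":0,"rz":0},{"gripper":100,"dx":0,"dy":0,"dz":0,"rx":0,"ry":0,"rz":0},{"gripper":100,"dx":0,"dy":0,"dz":0,"rx":0,"ry":0,"rz":0},{"gripper":100,"dx":0,"dy":0,"dz":0,"rx":0,"ry":0,"rz":0},{"gripper":100,"dx":0,"dy":0,"dz":0,"rx":0,"ry":0,"rz":0},{"gripper":100,"dx":0,"dy":0,"dz":-2,"rx":0,"ry":0,"rz":0},{"gripper":100,"dx":0,"dy":0,"dz":-5,"rx":0,"ry":0,"rz":0},{"gripper":100,"dx":0,"dy":0,"dz":-9,"rx":0,"ry":0,"rz":-0.15},{"gripper":100,"dx":0,"dy":0,"dz":-12,"rx":0,"ry":0,"rz":-0.3},{"gripper":100,"dx":0,"dy":0,"dz":-12,"rx":0,"ry":0,"rz":-0.3},{"gripper":100,"dx":0,"dy":0,"dz":-12,"rx":0,"ry":0,"rz":-0.3}]' 20
python3 - <<'E'
from h import *
go([.5273,.1843,.187])
s=state();c=calibration('wrist'); im,d=get_image('wrist'); cv2.imwrite('pics/w4.png',im[...,::-1])
P=pts(d,c);Z=P[...,2];f32=lambda t:(P[t][:,:2]*1000).astype(np.float32)
near=(np.hypot(P[...,0]-.5275,P[...,1]-.1836)<.03)&(d>0)
t=near&(abs(Z-.145)<.004);print('cap',t.sum(),cv2.minEnclosingCircle(f32(t)),Z[t].mean())
t=near&(abs(Z-.074)<.004);print('collar',t.sum(),Z[t].mean())
hh=(abs(Z-.058)<.004)&(np.hypot(P[...,0]-.5275,P[...,1]-.1836)<.08);print('rim',cv2.minEnclosingCircle(f32(hh)),Z[hh].mean())
E
```

```text
time_s: 10.0
ee_pos: [0.5274, 0.1844, 0.2718]
orientation: [0.405, 0.914, 0.001, 0.0]
ft_force: [-0.1, 0.4, -1.0]
finger_gap: 0.0855
grip_force: 0.0
t 10.0 pos [0.5274 0.1844 0.2718] y0 42.2 q7 0.43 F [-0.09  0.41 -0.96] M [-0.     0.028 -0.079] gap 0.0855
shift cm [-0.   -0.03  8.48] turn [ 0.002  0.    -0.   ]
cap 1943 ((527.895751953125, 183.05931091308594), 14.65063190460205) 0.14362237700819816
collar 1518 0.07270156067313173
rim ((527.8570556640625, 183.23057556152344), 68.1448974609375) 0.05663035713401913
```

View pics/w4.png

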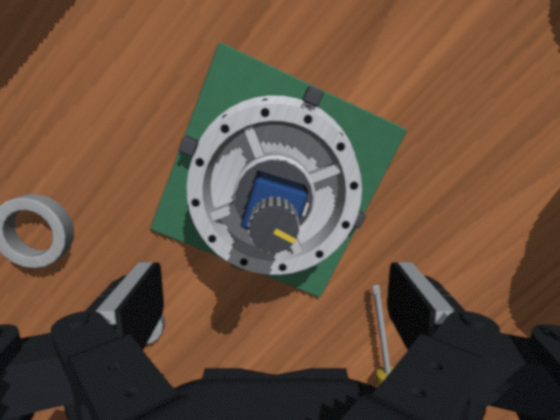

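The wrist view shows the mic seated, cap at about (274,228), with the collar flat on the boss (16 mm above the rim, as it should be). Next I'll wind the wrist back anticlockwise and lower over the cap.

```bash
python3 -m pendant '[{"gripper":100,"dx":-0.09,"dy":-0.04,"dz":0,"rx":0,"ry":0,"rz":-0.15},{"gripper":100,"dx":-0.09,"dy":-0.04,"dz":0,"rx":0,"ry":0,"rz":-0.3},{"gripper":100,"dx":-0.09,"dy":-0.04,"dz":0,"rx":0,"ry":0,"rz":-0.45},{"gripper":100,"dx":-0.09,"dy":-0.04,"dz":0,"rx":0,"ry":0,"rz":-0.6},{"gripper":100,"dx":-0.09,"dy":-0.04,"dz":0,"rx":0,"ry":0,"rz":-0.75},{"gripper":100,"dx":-0.09,"dy":-0.04,"dz":0,"rx":0,"ry":0,"rz":-0.9},{"gripper":100,"dx":-0.09,"dy":-0.04,"dz":0,"rx":0,"ry":0,"rz":-1.05},{"gripper":100,"dx":-0.09,"dy":-0.04,"dz":0,"rx":0,"ry":0,"rz":-1.2},{"gripper":100,"dx":-0.09,"dy":-0.04,"dz":0,"rx":0,"ry":0,"rz":-1.35},{"gripper":100,"dx":-0.09,"dy":-0.04,"dz":1,"rx":0,"ry":0,"rz":-1.5},{"gripper":100,"dx":-0.09,"dy":-0.04,"dz":3,"rx":0,"ry":0,"rz":-1.65},{"gripper":100,"dx":-0.09,"dy":-0.04,"dz":5,"rx":0,"ry":0,"rz":-1.8},{"gripper":100,"dx":-0.09,"dy":-0.04,"dz":7,"rx":0,"ry":0,"rz":-1.8},{"gripper":100,"dx":-0.09,"dy":-0.04,"dz":8.2,"rx":0,"ry":0,"rz":-1.8},{"gripper":100,"dx":-0.09,"dy":-0.04,"dz":8.5,"rx":0,"ry":0,"rz":-1.8},{"gripper":100,"dx":-0.09,"dy":-0.04,"dz":8.5,"rx":0,"ry":0,"rz":-1.8},{"gripper":100,"dx":-0.09,"dy":-0.04,"dz":8.5,"rx":0,"ry":0,"rz":-1.8}]' 20
python3 -c "
from h import *
go([.5277,.1835,.187])
print(state()['q'].round(2))"
```

```text
time_s: 11.75
ee_pos: [0.5279, 0.1838, 0.1867]
orientation: [-0.465, 0.885, -0.0, 0.0]
ft_force: [-0.3, 0.1, 0.2]
finger_gap: 0.0851
grip_force: 0.0
t 11.75 pos [0.5279 0.1838 0.1867] y0 145.4 q7 1.8 F [-0.28  0.13  0.21] M [-0.021 -0.014 -0.013] gap 0.0851
shift cm [ 0.03 -0.01 -0.03] turn [-0.  0.  0.]
[-0.25  0.58 -0.27  2.07  0.3   0.53  1.8 ]
```

```bash
python3 -m pendant '[{"gripper":100,"dx":0,"dy":0,"dz":0,"rx":0,"ry":0,"rz":-0.15},{"gripper":100,"dx":0,"dy":0,"dz":0,"rx":0,"ry":0,"rz":-0.3},{"gripper":100,"dx":0,"dy":0,"dz":0,"rx":0,"ry":0,"rz":-0.45},{"gripper":100,"dx":0,"dy":0,"dz":0,"rx":0,"ry":0,"rz":-0.55},{"gripper":100,"dx":0,"dy":0,"dz":0,"rx":0,"ry":0,"rz":-0.55},{"gripper":0,"dx":0,"dy":0,"dz":0,"rx":0,"ry":0,"rz":-0.55},{"gripper":0,"dx":0,"dy":0,"dz":0,"rx":0,"ry":0,"rz":-0.55},{"gripper":0,"dx":0,"dy":0,"dz":0,"rx":0,"ry":0,"rz":-0.55},{"gripper":0,"dx":0,"dy":0,"dz":0,"rx":0,"ry":0,"rz":-0.55},{"gripper":0,"dx":0,"dy":0,"dz":0,"rx":0,"ry":0,"rz":-0.55},{"gripper":0,"dx":0,"dy":0,"dz":0,"rx":0,"ry":0,"rz":-0.55},{"gripper":0,"dx":0,"dy":0,"dz":0,"rx":0,"ry":0,"rz":-0.55}]' 25
python3 -c "
from h import *
go([.5277,.1835,.187])
for i in range(6):
    get_image('wrist') ; s=state(); print(s['time_s'],s['ft_force'].round(2),s['torque'].round(3))
print(state()['q'].round(2))"
```

```text
time_s: 12.95
ee_pos: [0.5277, 0.1837, 0.1864]
orientation: [-0.688, 0.726, -0.0, 0.0]
ft_force: [0.1, -0.1, 3.9]
finger_gap: 0.0273
grip_force: 24.9
t 12.95 pos [0.5277 0.1837 0.1864] y0 176.9 q7 2.2 F [ 0.11 -0.11  3.87] M [-0.045  0.036 -0.012] gap 0.0273
shift cm [ 0.02  0.   -0.06] turn [-0.  0.  0.]
13.0 [-0.39 -0.24  4.17] [0.004 0.039 0.016]
13.05 [0.05 0.2  3.52] [-0.029  0.035 -0.005]
13.1 [ 0.04 -0.6   5.22] [ 0.019  0.086 -0.06 ]
13.15 [-0.05 -0.56  4.79] [-0.03   0.075 -0.005]
13.2 [0.45 0.11 4.57] [0.024 0.097 0.002]
13.25 [-0.7  -0.06  3.8 ] [-0.01   0.074  0.001]
[-0.14  0.6  -0.43  2.06  0.45  0.57  2.2 ]
```

Any bearing point from 1 to 2.5 rad gives 1.05 to 2.55 rad of slip for a total turn of about 3.55 rad. I'll turn in stages and watch the torque and the sleeve.

```bash
cat > m.py <<'E'
from h import *
def look(name=None,n=5):
    c=calibration('wrist');M=[];F=[];Q=[]
    for i in range(n):
        im,d=get_image('wrist');s=state();M.append(s['torque'][2]);F.append(s['ft_force']);Q.append(s['joint_torque'][6])
    go([.5277,.1837,.1864]);print('Mz',np.round(M,3),'mean',np.mean(M).round(4),'q7tau',np.mean(Q).round(3),'F',np.mean(F,0).round(2))
    P=pts(d,c);hsv=cv2.cvtColor(im,cv2.COLOR_RGB2HSV)
    b=(hsv[...,0]>100)&(hsv[...,0]<130)&(hsv[...,1]>100)&(d>0)&(np.hypot(P[...,0]-.5275,P[...,1]-.1836)<.035)
    t=b&(abs(P[...,2]-.1065)<.004)
    print('sleeve',b.sum(),t.sum(),cv2.minAreaRect((P[t][:,:2]*1000).astype(np.float32)) if t.sum()>5 else '')
    if name: cv2.imwrite(name,im[...,::-1])
E
python3 -c "
from m import *
look('pics/w5.png')"
python3 -m pendant '[{"gripper":0,"dx":0,"dy":0,"dz":0,"rx":0,"ry":0,"rz":0.1},{"gripper":0,"dx":0,"dy":0,"dz":0,"rx":0,"ry":0,"rz":0.2},{"gripper":0,"dx":0,"dy":0,"dz":0,"rx":0,"ry":0,"rz":0.3},{"gripper":0,"dx":0,"dy":0,"dz":0,"rx":0,"ry":0,"rz":0.4},{"gripper":0,"dx":0,"dy":0,"dz":0,"rx":0,"ry":0,"rz":0.5},{"gripper":0,"dx":0,"dy":0,"dz":0,"rx":0,"ry":0,"rz":0.6},{"gripper":0,"dx":0,"dy":0,"dz":0,"rx":0,"ry":0,"rz":0.7},{"gripper":0,"dx":0,"dy":0,"dz":0,"rx":0,"ry":0,"rz":0.8},{"gripper":0,"dx":0,"dy":0,"dz":0,"rx":0,"ry":0,"rz":0.9}]' 25
python3 -c "
from m import *
look('pics/w6.png')"
```

```text
t 13.5 pos [0.5278 0.1837 0.1864] y0 176.9 q7 2.2 F [ 0.31 -0.5   5.12] M [-0.014  0.076 -0.01 ] gap 0.0275
shift cm [-0.    0.01  0.  ] turn [-0.  0.  0.]
Mz [-0.004 -0.01  -0.032 -0.014 -0.01 ] mean -0.0138 q7tau 0.007 F [-0.15 -0.04  5.16]
sleeve 3322 2344 ((530.2427368164062, 176.75961303710938), (34.40357971191406, 23.77448081970215), 24.233951568603516)
time_s: 14.4
ee_pos: [0.5279, 0.1836, 0.1865]
orientation: [-0.302, 0.953, 0.0, 0.0]
ft_force: [-0.5, -0.2, 4.1]
finger_gap: 0.0273
grip_force: 25.0
t 14.65 pos [0.5278 0.1836 0.1864] y0 125.6 q7 1.56 F [0.87 1.01 5.  ] M [-0.012 -0.06   0.066] gap 0.0274
shift cm [0.01 0.01 0.  ] turn [-0.  0.  0.]
Mz [-0.026  0.036 -0.001  0.064  0.066] mean 0.0278 q7tau -0.191 F [0.27 0.06 5.58]
sleeve 3533 2449 ((520.1322021484375, 179.4788055419922), (20.113550186157227, 36.026119232177734), 27.118959426879883)
```

View pics/w6.png

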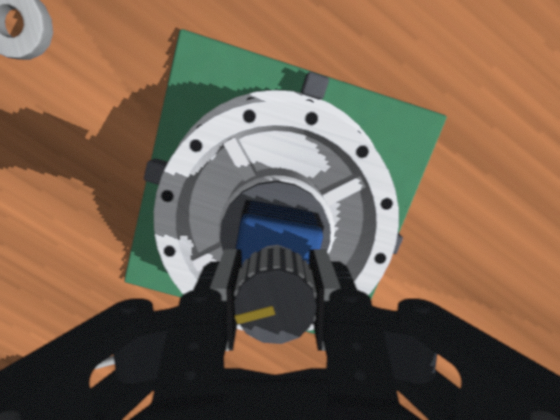

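The sleeve has stayed put near 25° while the cap turned 0.9 rad. Its yellow line is now at about (255,315).

```bash
python3 -m pendant '[{"gripper":0,"dx":0,"dy":0,"dz":0,"rx":0,"ry":0,"rz":0.1},{"gripper":0,"dx":0,"dy":0,"dz":0,"rx":0,"ry":0,"rz":0.2},{"gripper":0,"dx":0,"dy":0,"dz":0,"rx":0,"ry":0,"rz":0.3},{"gripper":0,"dx":0,"dy":0,"dz":0,"rx":0,"ry":0,"rz":0.4},{"gripper":0,"dx":0,"dy":0,"dz":0,"rx":0,"ry":0,"rz":0.5},{"gripper":0,"dx":0,"dy":0,"dz":0,"rx":0,"ry":0,"rz":0.6},{"gripper":0,"dx":0,"dy":0,"dz":0,"rx":0,"ry":0,"rz":0.7},{"gripper":0,"dx":0,"dy":0,"dz":0,"rx":0,"ry":0,"rz":0.8}]' 25
python3 -c "
from m import *
look()"
python3 -m pendant '[{"gripper":0,"dx":0,"dy":0,"dz":0,"rx":0,"ry":0,"rz":0.1},{"gripper":0,"dx":0,"dy":0,"dz":0,"rx":0,"ry":0,"rz":0.2},{"gripper":0,"dx":0,"dy":0,"dz":0,"rx":0,"ry":0,"rz":0.3},{"gripper":0,"dx":0,"dy":0,"dz":0,"rx":0,"ry":0,"rz":0.4},{"gripper":0,"dx":0,"dy":0,"dz":0,"rx":0,"ry":0,"rz":0.5},{"gripper":0,"dx":0,"dy":0,"dz":0,"rx":0,"ry":0,"rz":0.6},{"gripper":0,"dx":0,"dy":0,"dz":0,"rx":0,"ry":0,"rz":0.7},{"gripper":0,"dx":0,"dy":0,"dz":0,"rx":0,"ry":0,"rz":0.8}]' 25
python3 -c "
from m import *
look('pics/w7.png')"
```

```text
time_s: 15.45
ee_pos: [0.5279, 0.1836, 0.1864]
orientation: [0.092, 0.996, 0.0, 0.0]
ft_force: [0.5, 0.3, 6.7]
finger_gap: 0.0273
grip_force: 25.1
t 15.7 pos [0.5279 0.1835 0.1864] y0 79.7 q7 1.01 F [ 1.19 -0.08  5.62] M [-0.036 -0.056  0.029] gap 0.0273
shift cm [0.02 0.01 0.  ] turn [ 0.  0. -0.]
Mz [-0.004  0.038  0.03   0.002  0.029] mean 0.019 q7tau -0.161 F [ 0.5  -0.38  6.05]
sleeve 3233 2278 ((522.5975952148438, 181.87794494628906), (25.815298080444336, 33.64401626586914), 24.48322105407715)
time_s: 16.5
ee_pos: [0.5278, 0.1835, 0.1864]
orientation: [0.472, 0.881, 0.0, 0.0]
ft_force: [0.2, -0.5, 6.6]
finger_gap: 0.0268
grip_force: 25.1
t 16.75 pos [0.5278 0.1835 0.1864] y0 33.9 q7 0.47 F [0.15 0.45 6.17] M [-0.023  0.038 -0.025] gap 0.0274
shift cm [0.03 0.   0.  ] turn [ 0.  0. -0.]
Mz [-0.009 -0.019  0.008 -0.001 -0.025] mean -0.0094 q7tau -0.125 F [-0.08 -0.22  6.56]
sleeve 3564 2427 ((524.4388427734375, 190.84205627441406), (35.037696838378906, 19.716840744018555), 24.561283111572266)
```

View pics/w7.png

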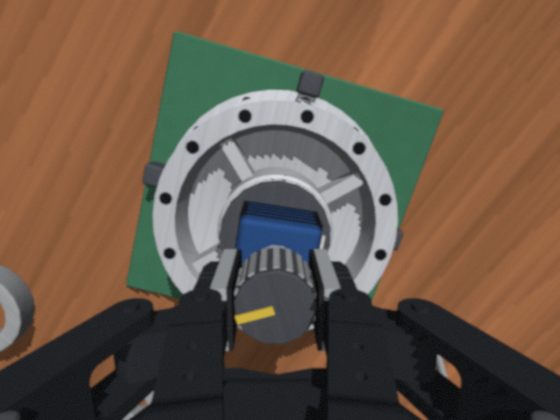

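The yellow line hasn't moved relative to the fingers, so the grip isn't slipping, and the sleeve hasn't turned. The cap has turned 2.50 rad; I'll add 1.07.

```bash
python3 -m pendant '[{"gripper":0,"dx":0,"dy":0,"dz":0,"rx":0,"ry":0,"rz":0.1},{"gripper":0,"dx":0,"dy":0,"dz":0,"rx":0,"ry":0,"rz":0.2},{"gripper":0,"dx":0,"dy":0,"dz":0,"rx":0,"ry":0,"rz":0.3},{"gripper":0,"dx":0,"dy":0,"dz":0,"rx":0,"ry":0,"rz":0.4},{"gripper":0,"dx":0,"dy":0,"dz":0,"rx":0,"ry":0,"rz":0.5},{"gripper":0,"dx":0,"dy":0,"dz":0,"rx":0,"ry":0,"rz":0.6},{"gripper":0,"dx":0,"dy":0,"dz":0,"rx":0,"ry":0,"rz":0.7},{"gripper":0,"dx":0,"dy":0,"dz":0,"rx":0,"ry":0,"rz":0.8},{"gripper":0,"dx":0,"dy":0,"dz":0,"rx":0,"ry":0,"rz":0.9},{"gripper":0,"dx":0,"dy":0,"dz":0,"rx":0,"ry":0,"rz":1.0},{"gripper":0,"dx":0,"dy":0,"dz":0,"rx":0,"ry":0,"rz":1.07},{"gripper":0,"dx":0,"dy":0,"dz":0,"rx":0,"ry":0,"rz":1.07}]' 25
python3 -c "
from m import *
look('pics/w8.png')"
```

```text
time_s: 17.95
ee_pos: [0.5278, 0.1835, 0.1864]
orientation: [0.855, 0.518, -0.0, 0.0]
ft_force: [-1.1, 0.4, 8.4]
finger_gap: 0.0271
grip_force: 25.4
t 18.2 pos [0.5278 0.1834 0.1864] y0 -27.4 q7 -0.25 F [0.02 0.57 6.88] M [-0.068  0.138 -0.029] gap 0.0271
shift cm [ 0.02 -0.02 -0.  ] turn [-0.  0.  0.]
Mz [ 0.011 -0.057  0.008 -0.011 -0.029] mean -0.0157 q7tau -0.054 F [-0.25  0.14  7.72]
sleeve 3160 2239 ((531.9053955078125, 187.9404296875), (25.94021224975586, 31.03346061706543), 24.622623443603516)
```

```bash
python3 -m pendant '[{"gripper":100,"dx":0,"dy":0,"dz":0,"rx":0,"ry":0,"rz":0},{"gripper":100,"dx":0,"dy":0,"dz":0,"rx":0,"ry":0,"rz":0},{"gripper":100,"dx":0,"dy":0,"dz":0,"rx":0,"ry":0,"rz":0},{"gripper":100,"dx":0,"dy":0,"dz":0,"rx":0,"ry":0,"rz":0},{"gripper":100,"dx":0,"dy":0,"dz":0,"rx":0,"ry":0,"rz":0},{"gripper":100,"dx":0,"dy":0,"dz":-2,"rx":0,"ry":0,"rz":0},{"gripper":100,"dx":0,"dy":0,"dz":-5,"rx":0,"ry":0,"rz":0},{"gripper":100,"dx":0,"dy":0,"dz":-8,"rx":0,"ry":0,"rz":0},{"gripper":100,"dx":0,"dy":0,"dz":-8.5,"rx":0,"ry":0,"rz":0},{"gripper":100,"dx":0,"dy":0,"dz":-8.5,"rx":0,"ry":0,"rz":0}]' 25
python3 - <<'E'
from m import *
look('pics/w9.png',1)
c=calibration('wrist'); im,d=get_image('wrist');P=pts(d,c);Z=P[...,2]
r=np.hypot(P[...,0]-.5275,P[...,1]-.1836)
for n,z,rr in(('cap',.145,.03),('collar',.074,.03),('rim',.058,.08)):
    t=(r<rr)&(abs(Z-z)<.004)&(d>0);print(n,t.sum(),cv2.minEnclosingCircle((P[t][:,:2]*1000).astype(np.float32)),Z[t].mean().round(4))
E
```

```text
time_s: 19.2
ee_pos: [0.5278, 0.1838, 0.272]
orientation: [0.855, 0.518, 0.001, -0.0]
ft_force: [0.2, -0.1, -0.5]
finger_gap: 0.0853
grip_force: 0.0
t 19.25 pos [0.5274 0.1839 0.2711] y0 -27.6 q7 -0.36 F [-0.02  0.65 -0.99] M [0.032 0.003 0.038] gap 0.0856
shift cm [-0.    0.04  8.47] turn [-0. -0. -0.]
Mz [0.038] mean 0.0378 q7tau -0.059 F [-0.02  0.65 -0.99]
sleeve 1497 1201 ((528.6251831054688, 183.4998321533203), (35.240909576416016, 36.11848449707031), 24.8621826171875)
cap 1947 ((528.2857055664062, 183.32679748535156), 14.605367660522461) 0.1436
collar 1383 ((528.3515625, 183.47073364257812), 28.89855194091797) 0.0727
rim 8344 ((527.657958984375, 183.38722229003906), 68.15917205810547) 0.0566
```

View pics/w9.png

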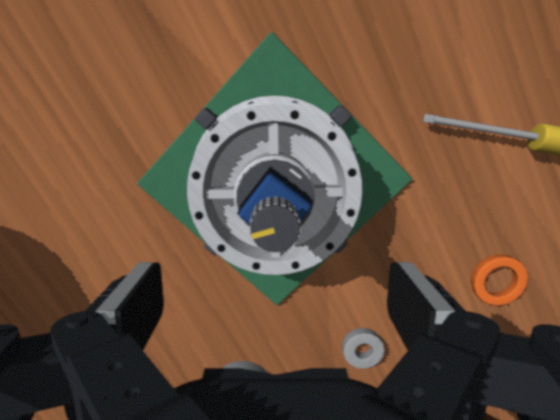

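The wrist view shows the mic seated and upright within 1 mm of the bore axis, with the cap at about (275,225). The yellow line is where it was left, and the gripper is clear.

```bash
python3 -c "
from workcell import sign_off
print(sign_off())"
```

```text
the job is handed in; nothing more can be done
None
```

The job is handed in, result not reported: the micrometer is seated in the hub bore and released; I turned its cap 3.57 rad clockwise, which for the stated 1–2.5 rad bearing range means two to four clicks (not counted directly), and I did not measure the jaw force.

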